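# Uncouple the hose-tail plug from the air manifold

## Task

Uncouple the steel plug with the long barbed hose tail from the air manifold: draw the sprung sleeve of its socket fully back until the plug springs free, let the sleeve snap forward, pull the plug straight out and lay it gently, flat, wholly inside the white tray. Leave the short blanking plug locked in the other socket, and do not disturb the spanner, the pliers and the tin.

Things in the scene. Friction and masses are not known exactly. Their poses are not given: they have to be found in the camera images.
- manifold: Aluminium air manifold, fixed to the worktop: bar 60 x 200 mm, 90 mm high; a valve sticks out 90 mm from its +y end. Origin: centre of the underside. Two quick-coupling sockets stick out 75 mm from its front along -x (roughly towards the robot); axes level, 60 mm above the worktop, at y = +60 and -60 mm, mouths at x = -105 mm. +x points into the sockets, z up.
- hose_plug: The plug to take out: steel, 136 mm long, about 0.11 kg, in the left or right socket. From the nose: 51 mm in the socket (22 mm thick, small sprung latch pins above and below), a 30 mm hexagon, a round grip 24 mm thick, 35 mm long, a barbed tail 34 mm long. Origin: on the axis, mid grip, 33 mm outside the mouth when locked; x to the nose. Lying flat, its axis is 11 to 15 mm up.
- plug_nose (a point): Centre of the end face of the hose plug's nose, 84 mm along its +x from its origin.
- plug_tail (a point): Centre of the end face of the hose plug's barbed tail, 52 mm along its -x from its origin.
- blank_plug: The plug to leave: steel blanking plug locked in the other socket; same nose and hexagon as the hose plug but only a 16 mm rounded stub beyond, so 32 mm stick out. Origin: on the axis, 33 mm outside the mouth; x into the socket.
- sleeve_left (a joint): Slide of the left socket's sprung sleeve, m: 0 = fully forward (rest), 0.014 = fully back at its stop. It moves along the manifold's +x (away from the plug). Spring 4 N at 0, 8 N fully back, and on the way up to 9 N more while it presses the plug's latch pins in (17 N in all). The plug is released at 0.007 to 0.010. Let go, it snaps forward.
- sleeve_right (a joint): Slide of the right socket's sprung sleeve, m: 0 = fully forward (rest), 0.014 = fully back at its stop. It moves along the manifold's +x (away from the plug). Spring 4 N at 0, 8 N fully back, and on the way up to 9 N more while it presses the plug's latch pins in (17 N in all). The plug is released at 0.007 to 0.010. Let go, it snaps forward.
- sleeve_left_grip (a point): On the axis inside the left sleeve, 28 mm behind the socket's mouth when the sleeve is forward: a knurled brass tube 39 mm in diameter, 52 mm long, from 2 to 54 mm behind the mouth, with a 44 mm collar on its first 7 mm; moves with the sleeve. Same axes as the manifold.
- sleeve_right_grip (a point): On the axis inside the right sleeve, 28 mm behind the socket's mouth when the sleeve is forward: a knurled brass tube 39 mm in diameter, 52 mm long, from 2 to 54 mm behind the mouth, with a 44 mm collar on its first 7 mm; moves with the sleeve. Same axes as the manifold.
- socket_left_mouth (a point): Centre of the mouth of the left socket (+y side of the manifold), on its axis. Axes as the manifold. Bore 22 mm. A locked plug cannot be pulled out. A sprung ejector (9 N) inside: while the sleeve is held back the plug slides out about 15 mm within 1 s and rests, drooping slightly, some 35 mm still in the bore. Then the sleeve can be let go; the plug no longer locks.
- socket_right_mouth (a point): Centre of the mouth of the right socket (-y side of the manifold), on its axis. Axes as the manifold. Bore 22 mm. A locked plug cannot be pulled out. A sprung ejector (9 N) inside: while the sleeve is held back the plug slides out about 15 mm within 1 s and rests, drooping slightly, some 35 mm still in the bore. Then the sleeve can be let go; the plug no longer locks.
- tray: Low white tray, loose, 175 x 245 mm (x, y) over its lip, inside 164 x 234 mm, floor 3 mm thick, rim 29 mm high. Origin: centre of the underside; y along its length, z up.
- spanner: Bystander: steel spanner lying flat, 35 x 202 x 9 mm. Origin: centre of its underside.
- bench_pliers: Bystander: pliers lying flat, 61 x 175 x 14 mm. Origin: centre of the underside.
- tin: Bystander: small round tin with a lid, 64 mm across, 43 mm high. Origin: centre of the underside.

How it is judged:
On the way, in this order (a step that is already met when the one before it is completed fails the run):
1. the sleeve of the hose plug's socket is drawn back at least 9 mm of its 14 mm, the plug still in that socket (((value of joint sleeve_left above 0.009 m and distance between plug_nose and socket_left_mouth below 0.065 m) or (value of joint sleeve_right above 0.009 m and distance between plug_nose and socket_right_mouth below 0.065 m))), for 0.1 s.
2. the hose plug is clear of the socket's mouth and both sleeves are fully forward (x of plug_nose in the frame of manifold below -0.108 m and value of joint each of sleeve_left, sleeve_right below 0.003 m), for 0.1 s.
At the end, for the whole second after the job is handed in: The hose plug lies still and flat in the tray (both its ends within the tray's walls and their centres less than 30 mm above its underside), both sleeves are within 3 mm of fully forward, and the blanking plug is within 8 mm of where it was (x of plug_nose in the frame of tray between -0.082 and 0.082 m and y of plug_nose in the frame of tray between -0.117 and 0.117 m and z of each of plug_nose, plug_tail in the frame of tray below 0.03 m and x of plug_tail in the frame of tray between -0.082 and 0.082 m and y of plug_tail in the frame of tray between -0.117 and 0.117 m and value of joint each of sleeve_left, sleeve_right below 0.003 m and linear speed of hose_plug below 0.03 m/s and distance of blank_plug from where it was at the start of the episode below 0.008 m); the robot touches nothing.
It fails at once if the blanking plug moved more than 10 mm (distance of blank_plug from where it was at the start of the episode above 0.01 m).
It fails at once if the hose plug is dropped or thrown (over 0.7 m/s while the fingers do not touch it) (linear speed of hose_plug above 0.7 m/s and contact force between hose_plug and the fingers below 0.05 N).
It fails at once if the spanner, the pliers or the tin moved more than 30 mm (distance of any of spanner, bench_pliers, tin from where it was at the start of the episode above 0.03 m).
It also fails if it takes over 58 s, if anything falls off the work surface, if the arm or the gripper's body presses on something with over 40 N, if the wrist force passes 120 N, or if a joint passes its speed limit or range.

## Robot

A 6-joint arm with a two-finger parallel gripper is mounted at the origin on a cart in front of the work surface, level with it; the furniture and walls round the work are solid. World frame = base frame: x ahead of the robot, y to its left, z up, the work surface at z = 0. Lengths are in m, angles in rad, forces in N, time in s.
With the tool pointing down it reaches from about 0.35 to 0.95 m from the base axis. Payload 17.4 kg.
Tool frame: the origin (TCP) lies at the very end of the fingers, on their centre line; the grasp point (between the pads) lies 19 mm behind it; z points along the fingers, y is the line along which they close (so a half turn about z gives the same grasp; the last joint's range is limited). The gripper opens to 93 mm and grips with 3 to 60 N. Pads are 15 mm wide; open, the fingers measure 128 mm over their backs; the gripper's body (75 mm by 188 mm) begins 65 mm behind the grasp point.
Start: joints at [1.139, 0.116, 1.442, -0, 1.584, -0.038], TCP at [0.259, 0.623, 0.219] pointing down, gripper open.
Joint ranges: [-2.83, 2.83], [-0.83, 2.19], [0.07, 2.5], [-1.14, 4.28], [0.01, 3], [-2.97, 2.97]. Speed limits (rad/s): [1.89, 1.89, 2.22, 3.14, 3.14, 3.14].

## Interface

Orientations are given as a unit quaternion [x, y, z, w].
In Python, from workcell import r gives the robot as it stands.
- The arm moves only by the tool pendant, called after "Request:" as name(argument=value, ...) on one line, values as JSON. Schema: {"type":"object","properties":{"ticks":{"type":"string"},"clamp_n":{"type":"number"},"only":{"type":"string"},"quiet":{"type":"boolean"},"lines":{"type":"string"}},"required":["ticks"],"additionalProperties":false}. ticks is a string of 1 to 8 rows, one to a line, with the numbers parted by commas; each row has 7 numbers: dx, dy, dz in cm, then a rotation vector rx, ry, rz in units of 0.25 rad, then the opening from 0.0 (shut) to 1.0 (fully open); each row shifts and turns the commanded pose from where the row before left it, along the tool's axes as they then stand; what a row does not reach is not made up. A row lasts 1/12 s, in which the tool goes at most 0.0417 m and 0.125 rad, less where a joint would pass 70% of its speed; a pose out of reach is approached as far as the arm can. The fingers move at their own pace and stop on an object; clamp_n is the grip in N (left out, the last holds). Time passes only in rows, so rows that do not move let the fingers close. The tool returns the time, the measured TCP pose, the force, the opening and the grip force at its end. only (a regular expression) keeps the lines of the reply that match it, lines (a string "A,B") keeps lines A to B, and quiet returns only ok. Input that does not fit is refused with a message, and nothing moves.
- r.get_state(): the state, without advancing time (a new reading comes with each control period).
- r.grab_frame(name): name is "scene" or "top" or "wrist"; returns a dict with "img" (420x560x3 uint8, blue, green, red), "fx", "fy", "cx", "cy" (pixels), "world_to_cam" (4x4, takes a point from world to camera coordinates). Camera axes: x right, y up, looking along -z (the intrinsics and any distortion apply to the point x, -y, -z); pixel columns grow to the right and rows downward; lengths in m; the calibration is good to about 2 mm. A picture is of the moment at which its call begins. There is no depth.
- r.finish_job(): hands the job in; it is judged then, once.
The state is a dict: "clock": time; "qpos": joint angles; "joint_velocities": joint speeds; "joint_torque": joint torques, N m; "position": TCP position; "tool_rot": TCP orientation; "ft_force": force on the tool from outside, world axes, zero at the start; "torque": the same for the moment, N m; "gripper_width": opening from 0.0 (shut) to 1.0 (fully open); "gripper_force": force on a finger pad.
Only numpy, scipy, OpenCV 4.12 (cv2) and the standard library are available. Lean on these libraries where they do the work, as an engineer would, in place of code of your own. Each camera call takes 0.05 s, during which the arm holds its last target. There are 200 camera calls.

## Working session

There is one attempt and no reset: what is moved stays moved. The work goes in short steps, Python scripts to look and compute and a tool call to move; the robot and the scene stay as the last step left them, time stands still between calls to the robot, and variables do not carry over. Pictures are saved under pics/ and viewed, at most 10 in all, crops included, and the job is handed in when it is done.

```bash
ls; mkdir -p pics
```

Create h.py:
```python
import numpy as np, cv2, json
from workcell import r
from scipy.spatial.transform import Rotation as R
def grab(n,f=None):
    g=r.grab_frame(n)
    if f: cv2.imwrite('pics/'+f,g['img'])
    return g
def ray(g,u,v):
    W=np.array(g['world_to_cam']); d=np.array([(u-g['cx'])/g['fx'],-(v-g['cy'])/g['fy'],-1.])
    return -W[:3,:3].T@W[:3,3], W[:3,:3].T@d
def plane(g,u,v,z):
    o,d=ray(g,u,v); return o+d*(z-o[2])/d[2]
def tri(rs):
    A=np.zeros((3,3));b=np.zeros(3)
    for o,d in rs:
        d=d/np.linalg.norm(d);P=np.eye(3)-np.outer(d,d);A+=P;b+=P@o
    p=np.linalg.solve(A,b)
    return p,[np.linalg.norm(np.cross(p-o,d/np.linalg.norm(d))) for o,d in rs]
def proj(g,p):
    c=np.array(g['world_to_cam'])@np.append(p,1); return g['cx']+g['fx']*c[0]/-c[2], g['cy']-g['fy']*c[1]/-c[2]
```

Run:
```python
from h import *
print(r.get_state())
for n in ('scene','top','wrist'):
    g=grab(n,n+'0.png'); print(n,g.keys(),g['fx'],g['fy'],g['cx'],g['cy'],ray(g,280,210))
```

```text
pics
workcell.py
{'clock': 0.0, 'qpos': array([ 1.13918690e+00,  1.16469660e-01,  1.44226331e+00,  3.42681359e-05,
        1.58397694e+00, -3.78075952e-02]), 'joint_velocities': array([0.00170834, 0.00188382, 0.00184923, 0.00016001, 0.00135895,
       0.00067469]), 'joint_torque': array([-1.20008313e-03, -7.21272469e+01, -6.22587848e+01,  7.78476102e-02,
        2.39538902e-02, -1.01479002e-04]), 'position': array([0.25891916, 0.62315161, 0.2179174 ]), 'tool_rot': array([ 1.95630831e-01,  9.80677452e-01, -5.39326845e-04, -1.46577111e-04]), 'ft_force': array([ 0.17066151, -0.20218856,  0.44354767]), 'torque': array([-0.01564873, -0.03823592, -0.00936956]), 'gripper_force': 0.0, 'gripper_width': 0.9996744551911189}
scene dict_keys(['img', 'fx', 'fy', 'cx', 'cy', 'world_to_cam']) 381.29383490262575 381.29383490262575 277.96174223393797 202.82768069924413 (array([-0.02772335, -0.43530069,  0.8717806 ]), array([ 0.52358438,  0.40426   , -0.75021041]))
top dict_keys(['img', 'fx', 'fy', 'cx', 'cy', 'world_to_cam']) 477.46675524253806 477.46675524253806 287.0729010468976 214.35586216717059 (array([0.28969089, 0.02650271, 1.17591369]), array([ 0.23726501,  0.0079962 , -0.97156783]))
wrist dict_keys(['img', 'fx', 'fy', 'cx', 'cy', 'world_to_cam']) 311.3087260981002 311.3087260981002 278.15070108933264 212.7190010804453 (array([0.19438474, 0.65119822, 0.38426568]), array([ 0.23000247, -0.08945139, -0.9691279 ]))
```

View pics/scene0.png

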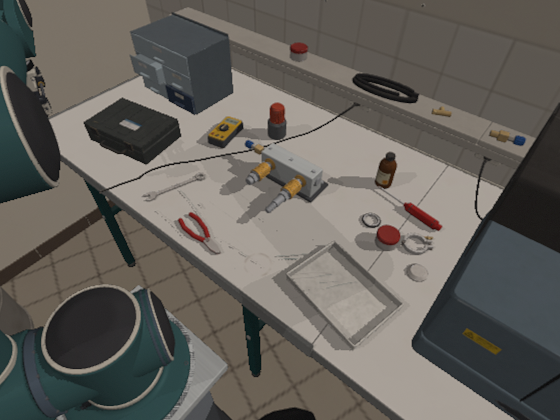

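View pics/top0.png

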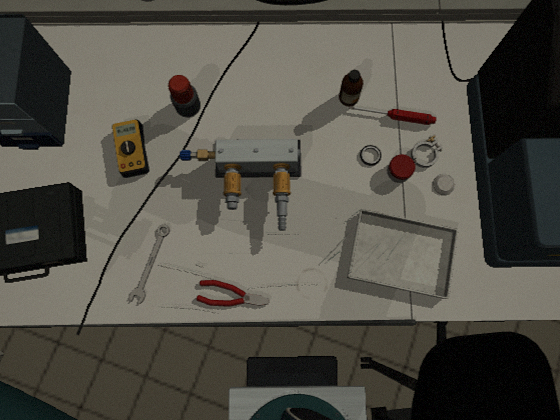

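The hose plug is in the right (−y) socket: top view sleeve ~(282,182), tail end ~(282,230). The blank plug is in the left socket ~(232,205). The tray is at ~(400,253) in the top view. I'll enlarge both views to pick points.

Run:
```python
import cv2,numpy as np
a=cv2.imread('pics/top0.png')[130:240,200:310]; b=cv2.imread('pics/scene0.png')[130:220,235:335]
a=cv2.resize(a,None,fx=4,fy=4,interpolation=cv2.INTER_CUBIC)[:440,:400]; b=cv2.resize(b,None,fx=4,fy=4,interpolation=cv2.INTER_CUBIC)
c=np.zeros((440,800,3),np.uint8); c[:,:400]=a; c[:360,400:]=b
cv2.imwrite('pics/c1.png',np.clip(c*1.6,0,255).astype(np.uint8))
```

```text
(no output)
```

View pics/c1.png

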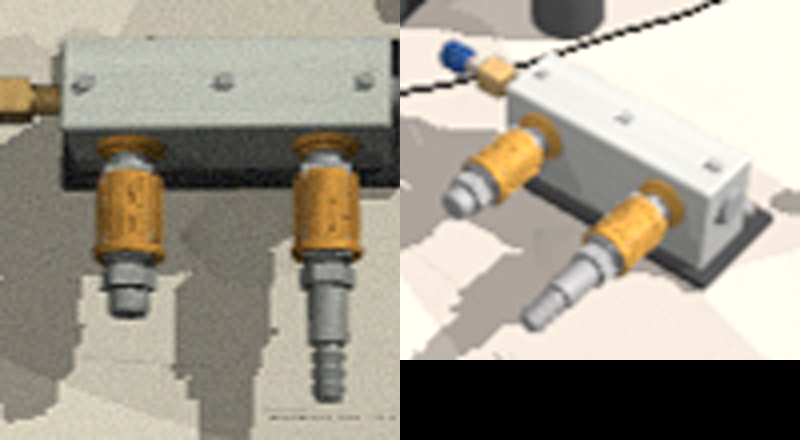

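Crop shows both sockets clearly: hose plug tail end at (328,397) left panel and (533,322) right panel; manifold top corners are well-defined.

Run:
```python
from h import *
t=grab('top'); s=grab('scene')
T=lambda x,y:(200+x/4,130+y/4); S=lambda x,y:(235+(x-400)/4,130+y/4)
P=dict(TL=((64,38),(543,58)),TR=((390,39),(750,160)),BL=((64,130),(508,92)),BR=((392,129),(706,205)),tail=((328,397),(533,322)),blankend=((128,312),(455,209)))
for k,(a,b) in P.items():
    p,e=tri([ray(t,*T(*a)),ray(s,*S(*b))]); print(k,p.round(4),np.round(e,4),plane(t,*T(*a),.09 if k[0] in'TB' else .06).round(4),plane(s,*S(*b),.09 if k[0] in'TB' else .06).round(4))
# axis: plane of top line x plane of scene line
def axis(a1,a2,b1,b2):
    n1=np.cross(ray(t,*T(*a1))[1],ray(t,*T(*a2))[1]);n2=np.cross(ray(s,*S(*b1))[1],ray(s,*S(*b2))[1])
    d=np.cross(n1,n2);d/=np.linalg.norm(d)
    return d
# sleeve masks
for g,n in((t,'t'),(s,'s')):
    h=cv2.cvtColor(g['img'],cv2.COLOR_BGR2HSV); m=cv2.inRange(h,(8,130,70),(25,255,255))
    N,l,st,c=cv2.connectedComponentsWithStats(m)
    for i in range(1,N):
        if st[i,4]>60: print(n,st[i],c[i].round(1))
# tray: corners
for g,n in((t,'t'),(s,'s')):
    im=g['img']; print(n,ray(g,280,210)[0].round(3))
for u,v in((361,210),(456,230),(446,299),(347,290)): print('traytop',plane(t,u,v,.029).round(3))
for u,v in((335,243),(401,297),(356,346),(287,273)): print('trayscene',plane(s,u,v,.029).round(3))
for u,v in((402,167),(203,290),(265,300),(150,265)): print(plane(t,u,v,.02).round(3))
```

```text
TL [0.7341 0.1934 0.0778] [0.0036 0.0036] [0.7321 0.1894 0.09  ] [0.719  0.1854 0.09  ]
TR [ 0.7329 -0.0083  0.0824] [0.0001 0.0001] [ 0.7299 -0.0081  0.09  ] [ 0.7255 -0.0124  0.09  ]
BL [0.6781 0.1891 0.0786] [0.0009 0.0009] [0.6733 0.188  0.09  ] [0.6688 0.1797 0.09  ]
BR [ 0.6764 -0.0085  0.0772] [0.0006 0.0006] [ 0.6723 -0.0085  0.09  ] [ 0.6645 -0.0151  0.09  ]
tail [0.5173 0.03   0.0559] [0.0019 0.0019] [0.5149 0.0312 0.06  ] [0.5162 0.0266 0.06  ]
blankend [0.5709 0.1514 0.0523] [0.001 0.001] [0.5682 0.1512 0.06  ] [0.5661 0.1454 0.06  ]
t [112 120  33  52 864] [128.7 147.7]
t [225 172  16  22 280] [232.9 182.3]
t [275 172  15  21 262] [282.7 181.8]
s [209 117  33  24 291] [223.7 129.9]
s [253 159  22  21 202] [264.  168.5]
s [283 175  23  23 219] [294.4 185.5]
s [463 329  38  25 275] [482.  341.4]
t [0.29  0.027 1.176]
s [-0.028 -0.435  0.872]
traytop [ 0.568 -0.164  0.029]
traytop [ 0.516 -0.395  0.029]
traytop [ 0.349 -0.356  0.029]
traytop [ 0.372 -0.122  0.029]
trayscene [ 0.562 -0.173  0.029]
trayscene [ 0.527 -0.388  0.029]
trayscene [ 0.352 -0.366  0.029]
trayscene [ 0.404 -0.13   0.029]
[ 0.682 -0.276  0.02 ]
[0.376 0.222 0.02 ]
[0.351 0.073 0.02 ]
[0.438 0.352 0.02 ]
```

The manual's scale: shifts go in cm and turns go in units of 0.25 rad. Converting my numbers, -0.02 m is -2, -0.035 m is -3.5, -0.0985 rad is -0.394.

Request:
pendant(ticks="0,0,-2,0,0,-0.394,1\n0,0,-2,0,0,-0.394,1\n0,0,-2,0,0,-0.394,1\n0,0,-2,0,0,-0.394,1\n-1.8,-3.5,0,0,0,0,1\n-1.8,-3.5,0,0,0,0,1\n-1.8,-3.5,0,0,0,0,1\n-1.8,-3.5,0,0,0,0,1")

```text
clock: 0.92
position: [0.3313, 0.4818, 0.2984]
tool_rot: [-0.0, 1.0, -0.0, -0.0]
ft_force: [1.6, -0.3, 1.0]
gripper_width: 1.001
gripper_force: 0.0
```

Request:
pendant(ticks="-1.8,-3.5,0,0,0,0,1\n-1.8,-3.5,0,0,0,0,1\n-1.8,-3.5,0,0,0,0,1\n-1.8,-3.5,0,0,0,0,1\n-1.8,-3.5,0,0,0,0,1\n-1.8,-3.5,0,0,0,0,1\n-1.8,-3.5,0,0,0,0,1\n-1.8,-3.5,0,0,0,0,1")

```text
clock: 1.58
position: [0.4755, 0.2015, 0.2988]
tool_rot: [-0.0, 1.0, 0.0, 0.0]
ft_force: [0.5, -0.3, 0.3]
gripper_width: 0.998
gripper_force: 0.0
```

Request:
pendant(ticks="-2,-2.8,0,0,0,0,1\n-2,-2.8,0,0,0,0,1\n-2,-2.8,0,0,0,0,1\n-2,-2.8,0,0,0,0,1\n0,0,0,0,0,0,1\n0,0,0,0,0,0,1")

```text
clock: 2.08
position: [0.5556, 0.0901, 0.2981]
tool_rot: [0.001, 1.0, -0.0, -0.001]
ft_force: [-0.5, 0.3, 1.2]
gripper_width: 1.001
gripper_force: 0.0
```

Create w.py:
```python
from h import *; import sys,pickle
g=grab('wrist',sys.argv[1]+'.png'); pickle.dump({k:g[k] for k in g},open(sys.argv[1]+'.pkl','wb'))
print(r.get_state()['position'])
```

```bash
python3 w.py w1
```

```text
[0.5551598  0.09109411 0.29839103]
```

Request:
pendant(ticks="0,-3,0,0,0,0,1\n0,-3,0,0,0,0,1\n0,-3,0,0,0,0,1\n0,0,0,0,0,0,1\n0,0,0,0,0,0,1")

```text
clock: 2.55
position: [0.5548, 0.0015, 0.2989]
tool_rot: [0.0, 1.0, 0.0, 0.0]
ft_force: [0.1, -0.7, 0.2]
gripper_width: 0.999
gripper_force: 0.0
```

```bash
python3 w.py w2
```

Run:
```python
import cv2,numpy as np
a,b=[cv2.imread(f'pics/w{i}.png')for i in(1,2)]
c=np.hstack([a[:,80:480],b[:,80:480]]);cv2.imwrite('pics/c2.png',np.clip(c*1.4,0,255).astype(np.uint8))
```

```text
[0.55482658 0.00219594 0.29890762]
```

View pics/c2.png

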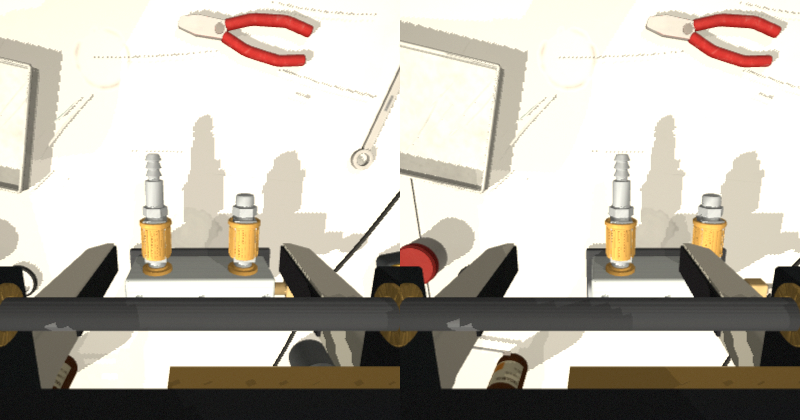

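Tail tip at (152,155) in w1 and (622,155) in w2 (panel pixels). Sleeve mouths are at row ~220, columns 157 and 621. The plug axis runs almost exactly vertical in the image.

Run:
```python
from h import *; import pickle
G=[pickle.load(open(f'w{i}.pkl','rb')) for i in(1,2)]
C=[]
for g in G:
    h=cv2.cvtColor(g['img'],cv2.COLOR_BGR2HSV); m=cv2.inRange(h,(8,110,60),(27,255,255)); m[300:]=0
    m=cv2.morphologyEx(m,cv2.MORPH_CLOSE,np.ones((3,3)))
    N,l,st,c=cv2.connectedComponentsWithStats(m); L=[]
    for i in range(1,N):
        if st[i,4]>300:
            ys,xs=np.where(l==i); print(st[i],c[i].round(1))
            for rr in(224,230,240,250): 
                q=xs[ys==rr]; print(rr,q.min(),q.max(),end='; ')
            print()
    gr=cv2.cvtColor(g['img'],cv2.COLOR_BGR2GRAY)
    cx=232 if g is G[0] else 302
    for rr in (158,170,185,195,200): print(rr,gr[rr,cx-16:cx+18])
```

```text
[ 308  217   32   44 1095] [323.1 239.9]
224 309 339; 230 309 338; 240 309 337; 250 308 338; 
[ 220  218   32   43 1083] [235.7 240.4]
224 220 250; 230 221 249; 240 222 250; 250 221 251; 
[ 69 284  34  16 358] [ 85.6 291.9]Traceback (most recent call last):
  File "<stdin>", line 12, in <module>
    return umr_minimum(a, axis, None, out, keepdims, initial, where)
ValueError: zero-size array to reduction operation minimum which has no identity
```

Run:
```python
from h import *; import pickle
G=[pickle.load(open(f'w{i}.pkl','rb')) for i in(1,2)]
def span(g,rr,lo,hi):
    h=cv2.cvtColor(g['img'],cv2.COLOR_BGR2HSV)[rr,lo:hi]
    q=lo+np.where((h[:,0]>=8)&(h[:,0]<=27)&(h[:,1]>=110)&(h[:,2]>60))[0]; return q.min(),q.max()
for rr in(220,224,228,232,236,240,244):
    a=span(G[0],rr,205,265); b=span(G[1],rr,270,350)
    p,e=tri([ray(G[0],np.mean(a),rr),ray(G[1],np.mean(b),rr)]); print(rr,a,b,p.round(4),np.round(e,4))
for g,cx in((G[0],232),(G[1],302)):
    gr=cv2.cvtColor(g['img'],cv2.COLOR_BGR2GRAY)
    for rr in (158,185,195,200): print(rr,cx-14,gr[rr,cx-14:cx+16])
    print('col',cx,150,gr[148:166,cx])
t=grab('top')
for g in G:
    p=np.array([.597,.03,.06]); print(proj(g,p))
```

```text
220 (np.int64(221), np.int64(250)) (np.int64(286), np.int64(315)) [0.6029 0.0331 0.0574] [0.0001 0.0001]
224 (np.int64(220), np.int64(250)) (np.int64(285), np.int64(315)) [0.6082 0.0324 0.0588] [0.0001 0.0001]
228 (np.int64(221), np.int64(249)) (np.int64(286), np.int64(314)) [0.6135 0.0324 0.0602] [0.0001 0.0001]
232 (np.int64(221), np.int64(249)) (np.int64(286), np.int64(314)) [0.6187 0.0324 0.0616] [0.0001 0.0001]
236 (np.int64(222), np.int64(250)) (np.int64(286), np.int64(314)) [0.6261 0.0329 0.0568] [0.0001 0.0001]
240 (np.int64(222), np.int64(250)) (np.int64(286), np.int64(314)) [0.6315 0.0329 0.0583] [0.0001 0.0001]
244 (np.int64(222), np.int64(250)) (np.int64(286), np.int64(314)) [0.6368 0.0329 0.0597] [0.0001 0.0001]
158 218 [210 209 210 211 211 210 201 173 140 146 148 148 147 150 146 136 128 119
 113 106 100  99 123 179 211 209 210 211 211 211]
185 218 [197 198 198 198 199 199 185 155 152 163 172 174 173 175 172 167 164 156
 149 143 132 121 114 105 105 160 211 212 212 212]
195 218 [198 198 197 198 198 197 195 179 153 162 171 176 177 177 172 166 161 157
 148 139 130 120 111 1
[... 282 characters left out ...]
129 139 146 148 148 150 152 151 143 132 122
 113 107 102 153 214 213 214 212 211 213 213 213]
185 288 [214 213 213 203 167 131 146 157 167 174 176 176 176 175 171 165 160 151
 143 133 121 108 151 213 213 213 213 213 213 213]
195 288 [214 213 213 205 170 136 152 162 173 179 180 181 179 173 166 161 155 145
 136 124 111 110 159 213 212 213 213 213 213 214]
200 288 [214 213 213 205 171 141 155 165 175 182 182 182 177 169 163 159 151 142
 131 119 109 106 156 213 212 213 213 213 214 214]
col 302 150 [211 211 211 167 170 177 131 144 151 152 151 151 153 158 161 154 152 152]
(np.float64(232.78625947547343), np.float64(216.22667691906125))
(np.float64(298.4296154301082), np.float64(216.3988479184123))
```

Run:
```python
from h import *; import pickle
G=[pickle.load(open(f'w{i}.pkl','rb')) for i in(1,2)]
for rr,a,b in((153.5,233.1,301.3),(158,233.1,301.3),(195,234.1,300.9),(200,234.2,300.8),(240,236,300)):
    p,e=tri([ray(G[0],a,rr),ray(G[1],b,rr)]); print(rr,p.round(4),plane(G[0],a,rr,.06).round(4),plane(G[1],b,rr,.06).round(4))
```

```text
153.5 [0.514  0.0327 0.0537] [0.5138 0.0336 0.06  ] [0.5133 0.0322 0.06  ]
158 [0.5196 0.0327 0.0553] [0.5195 0.0334 0.06  ] [0.519  0.0323 0.06  ]
195 [0.5678 0.0328 0.0596] [0.5679 0.0328 0.06  ] [0.5675 0.0328 0.06  ]
200 [0.5745 0.0328 0.0601] [0.5746 0.0327 0.06  ] [0.5743 0.0328 0.06  ]
240 [0.6315 0.0329 0.0583] [0.6309 0.0331 0.06  ] [0.6308 0.0328 0.06  ]
```

Axis is straight: y = 0.0328, z ≈ 0.06 (expected 60), mouth x ≈ 0.598, sleeve grip x ≈ 0.626, and the yaw is about 0. I'll descend over the sleeve.

Request:
pendant(ticks="-2.37,1.02,2,0,0,0,1\n-2.37,1.02,3,0,0,0,1\n-2.37,1.02,3,0,0,0,1\n0,0,3.5,0,0,0,1\n0,0,3.5,0,0,0,1\n0,0,3,0,0,0,1\n0,0,2,0,0,0,1\n0,0,0,0,0,0,1", clamp_n=50)

```text
clock: 3.32
position: [0.624, 0.0337, 0.0937]
tool_rot: [-0.001, 1.0, 0.0, -0.003]
ft_force: [-0.7, -0.4, -1.0]
gripper_width: 1.001
gripper_force: 0.0
```

In the tool's units: 0.02 m is 2, 0.01 m is 1.

Request:
pendant(ticks="-0.1,0,2,0,0,0,1\n0,0,2,0,0,0,1\n0,0,1,0,0,0,1\n0,0,0,0,0,0,1\n0,0,0,0,0,0,0.7\n0,0,0,0,0,0,0.5\n0,0,0,0,0,0,0.4\n0,0,0,0,0,0,0.3", clamp_n=50)

```text
clock: 3.98
position: [0.6277, 0.0321, 0.0499]
tool_rot: [-0.0, 1.0, 0.0, 0.001]
ft_force: [0.3, 0.1, 0.2]
gripper_width: 0.766
gripper_force: 0.0
```

Request:
pendant(ticks="0,0,0,0,0,0,0.2\n0,0,0,0,0,0,0\n0,0,0,0,0,0,0\n0,0,0,0,0,0,0\n0,0,0,0,0,0,0", clamp_n=50)

```text
clock: 4.4
position: [0.6272, 0.0318, 0.0487]
tool_rot: [-0.0, 1.0, -0.0, -0.0]
ft_force: [0.5, -2.3, 0.3]
gripper_width: 0.416
gripper_force: 50.0
```

Gripped 38.7 mm, which matches the 39 mm sleeve. Next I draw it back and hold.

Request:
pendant(ticks="-0.4,0,0,0,0,0,0\n-0.4,0,0,0,0,0,0\n-0.4,0,0,0,0,0,0\n-0.3,0,0,0,0,0,0\n0,0,0,0,0,0,0\n0,0,0,0,0,0,0\n0,0,0,0,0,0,0\n0,0,0,0,0,0,0")

```text
clock: 5.07
position: [0.6413, 0.0318, 0.0486]
tool_rot: [-0.0, 1.0, -0.0, -0.001]
ft_force: [-12.3, -1.1, 7.1]
gripper_width: 0.413
gripper_force: 50.0
```

Request:
pendant(ticks="0,0,0,0,0,0,0\n0,0,0,0,0,0,0\n0,0,0,0,0,0,0\n0,0,0,0,0,0,0\n0,0,0,0,0,0,0\n0,0,0,0,0,0,0\n0,0,0,0,0,0,0\n0,0,0,0,0,0,0")

```text
clock: 5.73
position: [0.6413, 0.0319, 0.0485]
tool_rot: [-0.0, 1.0, -0.0, -0.001]
ft_force: [-12.2, -1.6, 7.2]
gripper_width: 0.416
gripper_force: 50.0
```

```bash
python3 w.py w3
```

```text
[0.64129883 0.03185852 0.04855792]
```

Run:
```python
import cv2,numpy as np
from h import *
g=grab('top')
a=cv2.resize(g['img'][130:270,200:330],(520,560),interpolation=cv2.INTER_CUBIC)
b=cv2.imread('pics/w3.png')[:,180:460]
c=np.zeros((560,800,3),np.uint8);c[:,:520]=a;c[:420,520:]=b
cv2.imwrite('pics/c3.png',np.clip(c*1.4,0,255).astype(np.uint8))
```

```text
(no output)
```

View pics/c3.png

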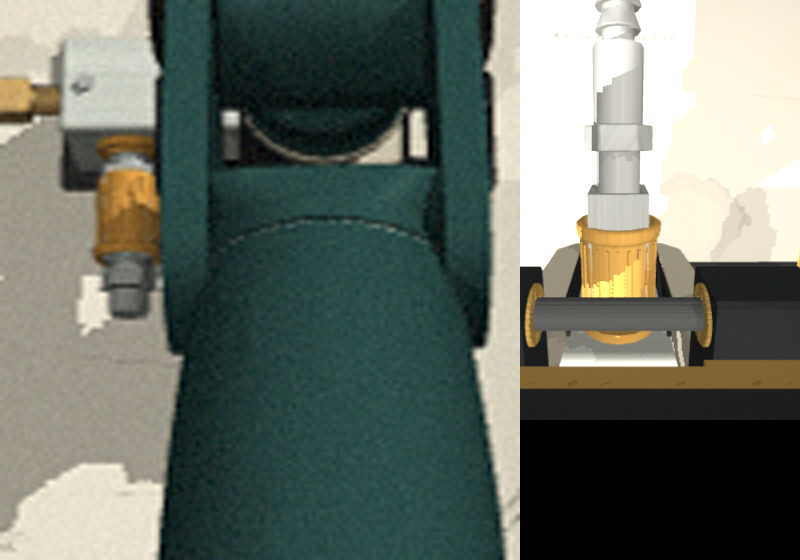

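Right panel: the plug has sprung out, with the neck exposed between the socket and the hexagon at (618,137). I'll release, rise and measure the plug again.

In the tool's units: -0.04 m is -4, -0.02 m is -2.

Request:
pendant(ticks="0,0,0,0,0,0,1\n0,0,0,0,0,0,1\n0,0,0,0,0,0,1\n0,0,0,0,0,0,1\n0,0,0,0,0,0,1\n0,0,-2,0,0,0,1\n0,0,-4,0,0,0,1\n0,0,-4,0,0,0,1")

```text
clock: 6.5
position: [0.6414, 0.032, 0.1485]
tool_rot: [-0.0, 1.0, 0.0, -0.001]
ft_force: [1.5, 0.3, 0.3]
gripper_width: 0.94
gripper_force: 0.0
```

Request:
pendant(ticks="0,0,-4,0,0,0,1\n3,2.5,-4,0,0,0,1\n3,2.5,-2,0,0,0,1\n3,0,0,0,0,0,1\n0,0,0,0,0,0,1\n0,0,0,0,0,0,1")

```text
clock: 7.0
position: [0.5608, 0.0747, 0.2384]
tool_rot: [-0.001, 1.0, 0.0, 0.001]
ft_force: [0.6, -0.3, 0.3]
gripper_width: 1.0
gripper_force: 0.0
```

```bash
python3 w.py w4
```

```text
[0.56140713 0.07442759 0.23770318]
```

Request:
pendant(ticks="0,-3,0,0,0,0,1\n0,-3,0,0,0,0,1\n0,-3,0,0,0,0,1\n0,0,0,0,0,0,1\n0,0,0,0,0,0,1")

```text
clock: 7.47
position: [0.562, -0.0171, 0.2366]
tool_rot: [0.001, 1.0, 0.0, -0.001]
ft_force: [-0.8, -1.2, 0.4]
gripper_width: 1.002
gripper_force: 0.0
```

```bash
python3 w.py w5
```

Run:
```python
import cv2,numpy as np
a,b=[cv2.imread(f'pics/w{i}.png')for i in(4,5)]
c=np.hstack([cv2.resize(x[100:300,180:380],None,fx=2,fy=2) for x in(a,b)]);cv2.imwrite('pics/c4.png',c)
```

```text
[ 0.5619001  -0.01619971  0.2367105 ]
```

View pics/c4.png

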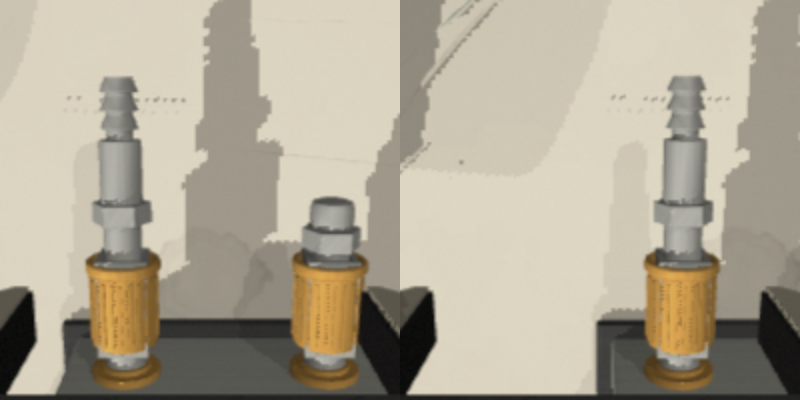

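Both sleeves are forward. Grip centre at (120,172) and (685,172), tail end at (118,77) and (687,77).

Run:
```python
from h import *; import pickle
G=[pickle.load(open(f'w{i}.pkl','rb')) for i in(4,5)]
for n,a,b,y in(('tail',118.3,287,77),('gripback',119.5,285.5,141),('gripmid',120,285,172),('gripfront',121,284.5,204),('hex',122,284,213)):
    p,e=tri([ray(G[0],180+a/2,100+y/2),ray(G[1],180+b/2,100+y/2)]); print(n,p.round(4),np.round(e,4),plane(G[0],180+a/2,100+y/2,.06).round(4))
```

```text
tail [0.4999 0.0332 0.0561] [0.0003 0.0003] [0.4995 0.0336 0.06  ]
gripback [0.5343 0.0331 0.059 ] [0.0002 0.0002] [0.534  0.0333 0.06  ]
gripmid [0.5512 0.0332 0.0611] [0.0001 0.0001] [0.5513 0.033  0.06  ]
gripfront [0.5692 0.0333 0.0624] [0.0001 0.0001] [0.5697 0.0331 0.06  ]
hex [0.5749 0.0335 0.0604] [0.0001 0.0001] [0.5749 0.0335 0.06  ]
```

In the tool's units: 0.03 m is 3, 0.025 m is 2.5.

Request:
pendant(ticks="0.6,2.5,2,0,0,0,1\n0.6,2.5,3,0,0,0,1\n0,0,3,0,0,0,1\n0,0,3,0,0,0,1\n0,0,3,0,0,0,0.8\n0,0,0,0,0,0,0.7\n0,0,0,0,0,0,0.6")

```text
clock: 8.1
position: [0.5489, 0.0351, 0.0967]
tool_rot: [-0.001, 1.0, 0.0, -0.001]
ft_force: [-0.4, -0.0, 1.2]
gripper_width: 0.832
gripper_force: 0.0
```

In the tool's units: 0.02 m is 2, 0.018 m is 1.8.

Request:
pendant(ticks="-0.1,-0.15,2,0,0,0,0.6\n0,0,1.8,0,0,0,0.6\n0,0,1,0,0,0,0.6\n0,0,0,0,0,0,0.5\n0,0,0,0,0,0,0.4\n0,0,0,0,0,0,0.3\n0,0,0,0,0,0,0.2\n0,0,0,0,0,0,0", clamp_n=30)

```text
clock: 8.77
position: [0.5509, 0.0329, 0.0506]
tool_rot: [-0.0, 1.0, 0.0, 0.001]
ft_force: [-1.1, 1.1, 0.0]
gripper_width: 0.29
gripper_force: 0.0
```

Request:
pendant(ticks="0,0,0,0,0,0,0\n0,0,0,0,0,0,0\n0,0,0,0,0,0,0")

```text
clock: 9.02
position: [0.5507, 0.0328, 0.05]
tool_rot: [-0.0, 1.0, 0.0, 0.0]
ft_force: [1.8, -0.5, 3.5]
gripper_width: 0.249
gripper_force: 30.0
```

Gripped at about 23–24 mm, so this is the grip section. I'll pull it straight out.

Request:
pendant(ticks="0.5,0,0,0,0,0,0\n1,0,0,0,0,0,0\n1,0,0,0,0,0,0\n1,0,0,0,0,0,0\n1,0,0,0,0,0,0\n1.5,0,0,0,0,0,0\n2,0,0,0,0,0,0\n0,0,0,0,0,0,0", clamp_n=40)

```text
clock: 9.68
position: [0.4672, 0.0329, 0.0489]
tool_rot: [-0.0, 1.0, -0.0, -0.001]
ft_force: [-0.7, 0.7, -1.0]
gripper_width: 0.25
gripper_force: 40.0
```

Request:
pendant(ticks="0,0,-2,0,0,0,0\n0,0,-3,0,0,0,0\n0,0,-3,0,0,0,0\n0,0,-2,0,0,0,0\n0,0,0,0,0,0,0")

```text
clock: 10.1
position: [0.4715, 0.0329, 0.1539]
tool_rot: [-0.0, 1.0, 0.0, 0.003]
ft_force: [-0.2, 0.1, -0.4]
gripper_width: 0.245
gripper_force: 40.0
```

```bash
python3 w.py w6
```

```text
[0.47089985 0.03288728 0.15133388]
```

View pics/w6.png

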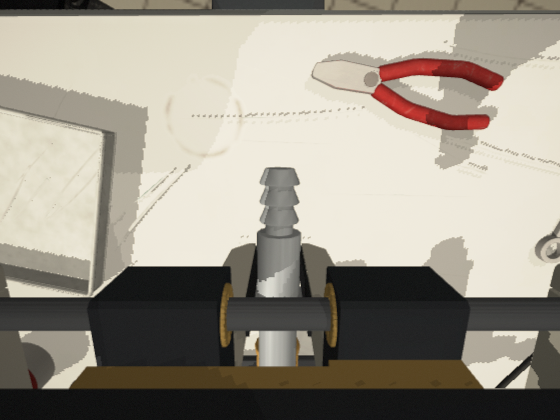

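The plug is held level in the pads and clear of the socket. The tray's inner corners are at the left. I'll rise and view the tray from two places.

In the tool's units: -0.028 m is -2.8, -0.021 m is -2.1.

Request:
pendant(ticks="-1.1,-2.8,-2.1,0,0,0,0\n-1.1,-2.8,-2.1,0,0,0,0\n-1.1,-2.8,-2.1,0,0,0,0\n-1.1,-2.8,-2.1,0,0,0,0\n-1.1,-2.8,-2.1,0,0,0,0\n-1.1,-2.8,-2.1,0,0,0,0\n-1.1,-2.8,-2.1,0,0,0,0\n-1.1,-2.8,-2.1,0,0,0,0")

```text
clock: 10.82
position: [0.5584, -0.1926, 0.3165]
tool_rot: [-0.0, 1.0, 0.0, -0.001]
ft_force: [-0.0, -0.8, -0.6]
gripper_width: 0.247
gripper_force: 40.0
```

Request:
pendant(ticks="0,0,0,0,0,0,0\n0,0,0,0,0,0,0\n0,0,0,0,0,0,0")

```text
clock: 11.07
position: [0.558, -0.1908, 0.3154]
tool_rot: [0.0, 1.0, 0.001, -0.001]
ft_force: [-0.6, -0.6, -1.7]
gripper_width: 0.244
gripper_force: 40.0
```

```bash
python3 w.py w7
```

```text
[ 0.55794609 -0.19032047  0.31556753]
```

Request:
pendant(ticks="0,-3,0,0,0,0,0\n0,-3,0,0,0,0,0\n0,-3,0,0,0,0,0\n0,-3,0,0,0,0,0\n0,0,0,0,0,0,0\n0,0,0,0,0,0,0\n0,0,0,0,0,0,0")

```text
clock: 11.7
position: [0.5583, -0.31, 0.3167]
tool_rot: [-0.0, 1.0, 0.0, -0.0]
ft_force: [0.1, 1.0, -1.0]
gripper_width: 0.248
gripper_force: 40.0
```

```bash
python3 w.py w8
```

Run:
```python
import cv2,numpy as np
a,b=[cv2.imread(f'pics/w{i}.png')for i in(7,8)]
cv2.imwrite('pics/c5.png',np.hstack([a[:,:400],b[:,80:480]]))
```

```text
[ 0.55844442 -0.30979173  0.31708358]
```

View pics/c5.png

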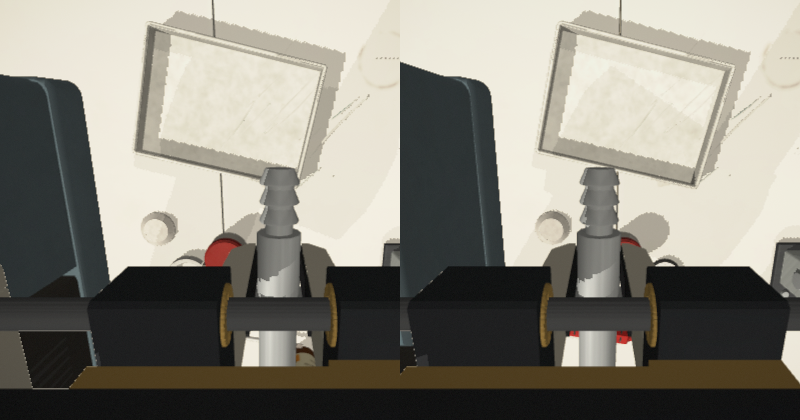

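Tray lip corners: left panel (148,22), (327,66), (135,152); right panel (558,22), (733,67), (538,149), (697,186).

Run:
```python
from h import *; import pickle
G=[pickle.load(open(f'w{i}.pkl','rb')) for i in(7,8)]
A=dict(TL=(148,22),TR=(327,66),BL=(135,152)); B=dict(TL=(238,22),TR=(413,67),BL=(218,149),BR=(377,186))
Q={}
for k in B:
    Q[k]=plane(G[1],*B[k],.029)
    if k in A: print(k,tri([ray(G[0],*A[k]),ray(G[1],*B[k])]),plane(G[0],*A[k],.029).round(4))
    print(k,Q[k].round(4))
print('centre',np.mean(list(Q.values()),0),'long',np.linalg.norm(Q['TR']-Q['TL']),np.linalg.norm(Q['BR']-Q['BL']),'short',np.linalg.norm(Q['TL']-Q['BL']),np.linalg.norm(Q['TR']-Q['BR']))
d=Q['TR']-Q['TL']+Q['BR']-Q['BL']; print('dir',np.degrees(np.arctan2(d[1],d[0])), np.arctan2(d[1],d[0]))
# plug pitch check
s=r.get_state(); p=s['position']; print(p, proj(G[1],p+[-.052,0,.0095+.006]))
```

```text
TL (array([ 0.34815947, -0.36265727,  0.01673016]), [np.float64(0.0001362132152440796), np.float64(0.00013621321524405803)]) [ 0.3517 -0.3581  0.029 ]
TL [ 0.352  -0.3613  0.029 ]
TR (array([ 0.40183534, -0.12204074,  0.0146722 ]), [np.float64(0.0007343504011247146), np.float64(0.0007343504011247256)]) [ 0.4038 -0.1241  0.029 ]
TR [ 0.4052 -0.1278  0.029 ]
BL (array([ 0.51578059, -0.39535302,  0.02597481]), [np.float64(0.0017430391382616476), np.float64(0.0017430391382616762)]) [ 0.5173 -0.394   0.029 ]
BL [ 0.5139 -0.3948  0.029 ]
BR [ 0.5669 -0.1628  0.029 ]
centre [ 0.45950162 -0.26167571  0.029     ] long 0.23940691779263903 0.2380222092979027 short 0.16532080947620711 0.1654701105329404
dir 77.13559590939578 1.3462701191068258
[ 0.55844442 -0.30979173  0.31708358] (np.float64(276.9569228829216), np.float64(169.4010190785732))
```

Tray centre ≈ (0.4595, −0.262), yaw 77° for the long side. The tail prediction (row 169) matches the picture (168), so the plug is level in the grip. Next I shift over, turn, then lower.

```bash
python3 -c "
from h import *; print(r.get_state()['qpos'])"
```

```text
[-5.46513988e-01  2.83746346e-02  1.37624723e+00  2.09406886e-04
  1.73749000e+00 -2.11859584e+00]
```

Request:
pendant(ticks="2.6,0.8,1,0,0,0,0\n2.6,0.8,1,0,0,0,0\n2.6,0.8,1,0,0,0,0\n2.44,0.83,1,0,0,0,0\n0,0,1,0,0,-0.48,0\n0,0,1,0,0,-0.48,0\n0,0,1,0,0,-0.48,0\n0,0,1,0,0,-0.48,0")

```text
clock: 12.42
position: [0.456, -0.2775, 0.2372]
tool_rot: [-0.241, 0.97, -0.0, 0.0]
ft_force: [0.6, 0.3, -1.0]
gripper_width: 0.246
gripper_force: 40.0
```

Request:
pendant(ticks="0,0,1,0,0,-0.496,0\n0,0,1,0,0,-0.496,0\n0,0,1,0,0,-0.496,0\n0,0,1,0,0,-0.496,0\n0,0,1,0,0,-0.496,0\n0,0,1,0,0,-0.496,0\n0,0,1,0,0,-0.488,0\n0,0,0,0,0,0,0")

```text
clock: 13.08
position: [0.5108, -0.1474, 0.1558]
tool_rot: [-0.541, 0.839, -0.034, -0.05]
ft_force: [-0.0, -0.8, -1.7]
gripper_width: 0.248
gripper_force: 40.0
```

```bash
python3 -c "
from h import *; s=r.get_state();M=R.from_quat(s['tool_rot']).as_matrix();print(s['qpos'],s['position'],M.round(3),M.T@(np.array([.456,-.2775,.1])-s['position']))"
```

```text
[-0.26124592 -0.16231357  1.82063062 -0.1193514   1.50030599 -2.96795585] [ 0.51083528 -0.14735232  0.1557737 ] [[-0.41  -0.911 -0.047]
 [-0.904  0.413 -0.111]
 [ 0.12  -0.003 -0.993]] [ 0.13347427 -0.00356188  0.07230467]
```

Joint 6 ran into its limit (−2.97), which dragged the tool. I'll level it and turn the other way, with the nose towards −y, which leaves q6 mid-range.

Create go.py:
```python
from h import *; import sys
s=r.get_state();M=R.from_quat(s['tool_rot']).as_matrix()
a=np.arctan2(M[1,0],M[0,0]); f=lambda a:np.array([[np.cos(a),np.sin(a),0],[np.sin(a),-np.cos(a),0],[0,0,-1.]])
print('q',s['qpos'].round(3),'p',s['position'].round(4),'head',a)
print('untilt',R.from_matrix(M.T@f(a)).as_rotvec().round(4),'turn+',(a-1.346)%(2*np.pi))
t=np.array(eval(sys.argv[1])); print('tool delta',(M.T@(t-s['position'])).round(4),'level',(f(a).T@(t-s['position'])).round(4))
```

```bash
python3 go.py '[.463,-.246,.2]'
```

```text
q [-0.261 -0.162  1.821 -0.119  1.5   -2.968] p [ 0.5108 -0.1474  0.1558] head -1.99644347685147
untilt [-0.0032 -0.1201  0.0002] turn+ 2.940741830328116
tool delta [ 0.1141  0.0027 -0.0308] level [ 0.1096  0.0028 -0.0442]
```

Request:
pendant(ticks="0,0,-0.5,0,-0.24,0.24,0\n0,0,-1,0,-0.24,0.24,0\n0,0,-1.5,0,0,0.48,0\n0,0,-1.5,0,0,0.48,0\n0,0,0,0,0,0.48,0\n0,0,0,0,0,0.48,0\n0,0,0,0,0,0,0\n0,0,0,0,0,0,0")

```text
clock: 13.75
position: [0.5106, -0.1512, 0.2035]
tool_rot: [-0.267, 0.964, -0.004, 0.005]
ft_force: [0.5, -0.4, -2.6]
gripper_width: 0.246
gripper_force: 40.0
```

```bash
python3 go.py '[.463,-.246,.2]'
```

```text
q [-3.350e-01 -2.030e-01  1.774e+00 -1.000e-03  1.556e+00 -2.446e+00] p [ 0.5106 -0.1512  0.2035] head -2.601484971676129
untilt [-0.0112  0.0081 -0.    ] turn+ 2.335700335503457
tool delta [ 0.0896 -0.0568  0.0035] level [ 0.0896 -0.0569  0.0035]
```

Request:
pendant(ticks="3,-1.9,0,0,0,0,0\n3,-1.9,0,-0.044,0.032,0,0\n3,-1.9,0,0,0,0,0\n0,0,0,0,0,0.48,0\n0,0,0,0,0,0.48,0\n0,0,0,0,0,0.48,0\n0,0,0,0,0,0.48,0\n0,0,0,0,0,0.48,0")

```text
clock: 14.42
position: [0.4623, -0.2465, 0.2032]
tool_rot: [0.033, 0.999, 0.0, -0.0]
ft_force: [-0.5, 0.6, -1.2]
gripper_width: 0.247
gripper_force: 40.0
```

Request:
pendant(ticks="0,0,0,0,0,0.48,0\n0,0,0,0,0,0.48,0\n0,0,0,0,0,0.48,0\n0,0,0,0,0,0.48,0\n0,0,0,0,0,0.48,0\n0,0,0,0,0,0.48,0\n0,0,0,0,0,0.48,0\n0,0,0,0,0,0.48,0")

```text
clock: 15.08
position: [0.4624, -0.2463, 0.2032]
tool_rot: [0.49, 0.871, -0.0, -0.0]
ft_force: [-0.1, -0.1, -1.9]
gripper_width: 0.247
gripper_force: 40.0
```

Request:
pendant(ticks="0,0,0,0,0,0.48,0\n0,0,0,0,0,0.48,0\n0,0,0,0,0,0.48,0\n0,0,0,0,0,0.48,0\n0,0,0,0,0,0.48,0\n0,0,0,0,0,0.48,0\n0,0,0,0,0,0.224,0\n0,0,0,0,0,0,0")

```text
clock: 15.75
position: [0.4624, -0.2464, 0.2033]
tool_rot: [0.783, 0.622, -0.0, -0.0]
ft_force: [-0.3, 0.4, -1.0]
gripper_width: 0.246
gripper_force: 40.0
```

```bash
python3 go.py '[.463,-.246,.06]'; python3 w.py w9
```

```text
q [-0.538 -0.212  1.783 -0.     1.571 -0.31 ] p [ 0.4624 -0.2464  0.2033] head 1.3427955087879655
untilt [-0.0002 -0.      0.    ] turn+ 6.279980815967551
tool delta [0.0005 0.0005 0.1433] level [0.0005 0.0005 0.1433]
[ 0.4623877  -0.24643495  0.20326569]
```

View pics/w9.png

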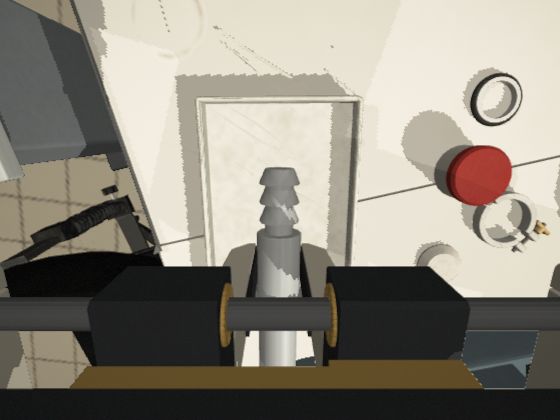

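The tray walls (columns 200 and 358) sit symmetric about the plug (column 279) and parallel to it. Lowering.

The manual's scale: shifts go in cm and turns go in units of 0.25 rad. Converting my numbers, 0.03 m is 3, 0.02 m is 2.

Request:
pendant(ticks="0,0,2,0,0,0,0\n0,0,3,0,0,0,0\n0,0,3,0,0,0,0\n0,0,3,0,0,0,0\n0,0,3,0,0,0,0\n0,0,1.5,0,0,0,0\n0,0,1,0,0,0,0\n0,0,0,0,0,0,0")

```text
clock: 16.47
position: [0.4616, -0.2462, 0.0365]
tool_rot: [0.782, 0.623, -0.001, -0.001]
ft_force: [-0.3, -0.1, -1.9]
gripper_width: 0.249
gripper_force: 40.0
```

```bash
python3 go.py '[.463,-.246,.007]'
```

```text
q [-0.539 -0.103  1.965 -0.     1.283 -0.312] p [ 0.4616 -0.2462  0.0365] head 1.3445061929157291
untilt [-0.0027 -0.0008  0.    ] turn+ 6.281691500095315
tool delta [0.0005 0.0014 0.0295] level [0.0005 0.0013 0.0295]
```

Request:
pendant(ticks="0,0,0.8,0,0,0,0\n0,0,0.8,0,0,0,0\n0,0,0.5,0,0,0,0\n0,0,0.3,0,0,0,0\n0,0,0.2,0,0,0,0\n0,0,0,0,0,0,0\n0,0,0,0,0,0,0")

```text
clock: 17.05
position: [0.4625, -0.2469, 0.0127]
tool_rot: [0.783, 0.621, -0.0, 0.0]
ft_force: [0.1, 1.2, -1.4]
gripper_width: 0.248
gripper_force: 40.0
```

Going down in small steps until there is contact.

In the tool's units: 0.002 m is 0.2, 0.0015 m is 0.15.

Request:
pendant(ticks="0,0,0.2,0,0,0,0\n0,0,0.15,0,0,0,0\n0,0,0,0,0,0,0")

```text
clock: 17.3
position: [0.4628, -0.2468, 0.0096]
tool_rot: [0.784, 0.621, 0.0, 0.0]
ft_force: [-1.8, 2.9, 7.8]
gripper_width: 0.249
gripper_force: 40.0
```

Request:
pendant(ticks="0,0,0.15,0,0,0,0\n0,0,0,0,0,0,0")

```text
clock: 17.47
position: [0.463, -0.2468, 0.0088]
tool_rot: [0.784, 0.621, 0.0, 0.0]
ft_force: [-4.1, 6.0, 15.3]
gripper_width: 0.247
gripper_force: 40.0
```

It touches the tray floor. I'll ease off, open, and retreat.

Request:
pendant(ticks="0,0,-0.1,0,0,0,0\n0,0,0,0,0,0,0.25\n0,0,0,0,0,0,0.3\n0,0,0,0,0,0,0.4\n0,0,0,0,0,0,0.5\n0,0,0,0,0,0,0.6\n0,0,0,0,0,0,0.6\n0,0,0,0,0,0,0.6", clamp_n=10)

```text
clock: 18.13
position: [0.4624, -0.2468, 0.0083]
tool_rot: [0.784, 0.621, -0.0, -0.0]
ft_force: [-0.4, 0.6, 0.6]
gripper_width: 0.582
gripper_force: 0.0
```

Request:
pendant(ticks="0,0,-1,0,0,0,0.6\n0,0,-2,0,0,0,0.6\n0,0,-4,0,0,0,0.6\n0,0,-4,0,0,0,0.6\n0,0,-4,0,0,0,0.6\n3,0,-3,0,0,0,0.6\n-4,0,0,0,0,0,0.6\n-4,0,0,0,0,0,0.6")

```text
clock: 18.8
position: [0.4531, -0.2938, 0.1917]
tool_rot: [0.781, 0.625, 0.001, 0.003]
ft_force: [-0.1, 0.4, -1.1]
gripper_width: 0.603
gripper_force: 0.0
```

Request:
pendant(ticks="-4,0,0,0,0,0,0.6\n0,0,0,0,0,0,0.6\n0,0,0,0,0,0,0.6")

```text
clock: 19.05
position: [0.4412, -0.3363, 0.1884]
tool_rot: [0.784, 0.62, -0.0, -0.0]
ft_force: [0.6, 0.0, 0.1]
gripper_width: 0.597
gripper_force: 0.0
```

```bash
python3 w.py w10
```

Run:
```python
import cv2,numpy as np
from h import *
a=cv2.imread('pics/w10.png')[:,100:500]; t=grab('scene')['img'][:,160:]
cv2.imwrite('pics/c6.png',np.hstack([a,t]))
```

```text
[ 0.44150783 -0.33525705  0.18828813]
```

View pics/c6.png

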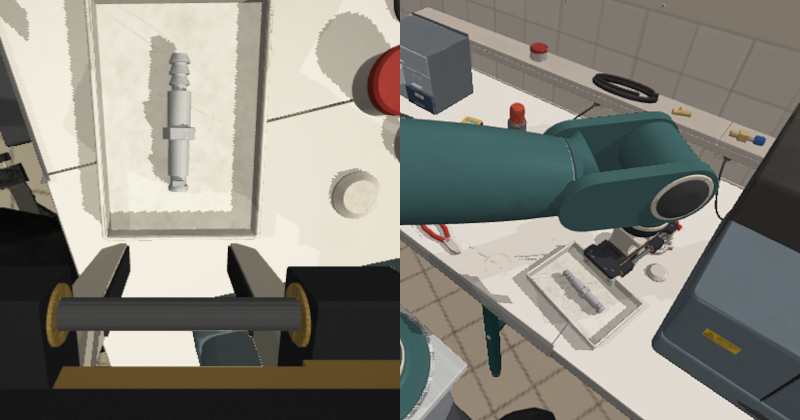

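The plug lies flat and wholly inside the tray (tail (180,57), nose (178,188), walls at columns 98 and 262), and the robot is clear. Handing in.

```bash
python3 -c "
from h import *; print(r.finish_job())"
```

```text
the job is handed in; nothing more can be done
None
```

The job is handed in: the hose plug is uncoupled and lies flat inside the white tray, both sleeves were seen forward after the release, and I kept clear of the blanking plug, spanner, pliers and tin; the hand-in returned no verdict.

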